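# Rotate the containers between scale, shaker and tray at a paint-mixing bench

### The arm

A 6-joint arm with a two-finger parallel gripper is mounted at the origin on the work surface. World frame = base frame: x ahead of the robot, y to its left, z up, the work surface at z = 0. Lengths are in mm, angles in rad, forces in N, time in s.
With the tool pointing down it reaches from about 250 to 800 mm from the base axis. Payload 8.5 kg.
Tool frame: the origin (TCP) lies midway between the tips of the shut fingers; the grasp point (between the pads) lies 19 mm behind it (robot.grip_depth is the z of the grasp point in the tool frame, in mm); z points along the fingers, x is the direction in which the jaws open and shut, and the axes are right-handed (so a half turn about z gives the same grasp; the last joint's range is limited). The gripper opens to 85 mm and grips with 20 to 120 N. Pads are 22 mm wide; open, the fingers measure 114 mm over their backs; the gripper's body (76 mm by 85 mm) begins 54 mm behind the grasp point. The pads swing forward as they close: fully open they stand 13 mm farther back than shut.
Start: joints at [1.187, 0.238, -0.013, 1.319, 0, 1.571], TCP at [196.566, 486.765, 231.276] pointing down, gripper open.
Joint ranges: [-2.66, 2.66], [-1.03, 1.9], [-1.14, 1.46], [-1.82, 2.27], [-1.45, 1.34], [-3.14, 3.14]. Speed limits (rad/s): [2.22, 2.22, 2.79, 3.14, 3.14, 3.14].

### API

Orientations are given as [roll, pitch, yaw] about the fixed x, y, z axes, in that order (R = Rz(yaw) Ry(pitch) Rx(roll)).
In Python, from station import robot, eyes gives the robot as it stands.
- The arm moves only by the tool servo_tool, never from a script. Its argument "rows" is a list that holds one entry, the list of rows, each a list of 7 numbers: the closure, from -1 (fully open) to 1 (shut), then the shift along the tool's x, y, z in mm, then the turn, a rotation vector about the tool's x, y, z in rad. In form: [[[hand, x, y, z, rx, ry, rz], ...]]. A call has 1 to 20 rows; each row is the pose to reach, as a shift and turn from the pose commanded when the call began, along the tool's axes at that moment; what a row does not reach only later rows make up. A row lasts 1/8 s, in which the tool goes at most 62.5 mm and 10.7 degrees, less where a joint would pass 70% of its speed; a pose out of reach is approached as far as the arm can. A call with a gripper value outside its range is refused whole. The fingers move at their own pace and stop on an object; "squeeze" is the grip in N (left out, the last holds). Time passes only in rows, so rows that repeat a pose let the fingers close. It gives the time, the measured TCP pose, the force and the opening at its end, in the units of the state.
- robot.get_state(): the state, without advancing time (a new reading comes with each control period).
- eyes.grab_frame(name): name is "side" or "top" or "wrist"; returns (picture, depth): 384x512x3 uint8, red, green, blue; 384x512 float32, mm along the optical axis (not along the pixel's ray), 0 where there is no reading.
- eyes.camera_model(name): a dict with "mtx" (3x3 intrinsics, pixels), "k1" (the pictures are not rectified: a ray, as slopes to the right and down, at radius r is drawn at 1 + k1 r^2 times it, then the intrinsics apply), "R" (3x3) and "t" (3): a world point X has camera coordinates R X + t. Camera axes: x right, y down, z forward; pixel columns grow to the right and rows downward; lengths in mm; the calibration is good to about 2 mm. A picture is of the moment at which its call begins: read the wrist's pose just before it. camera_model takes no time and is no camera call; for the wrist camera it gives the pose at the moment of the call.
- robot.job_done(): hands the job in, once; it reports no verdict.
The state is a dict: "time": time; "joint_positions": joint angles; "qvel": joint speeds; "tau": joint torques, N m; "tcp_pos": TCP position; "orientation": TCP orientation; "force": force on the tool from outside, world axes, zero at the start; "ft_torque": the same for the moment, N m; "opening": opening from 0.0 (shut) to 1.0 (fully open).
Only numpy, scipy, OpenCV 4.12 (cv2) and the standard library are available. Lean on these libraries where they do the work, as an engineer would, in place of code of your own. Each camera call takes 0.05 s, during which the arm holds its last target.

### The job

At the paint bench, change three containers round: the tall tin on the shaker goes onto the scale to be check-weighed, the oblong can in the wooden tray goes onto the shaker, and the empty open tin on the scale goes into the wooden tray, with the loose wide lid from the top of the lid stack laid squarely on it against dust. Stand each one upright in the middle of its place, let go of everything, and leave the white bottle and the small cup standing where they are; the round cork mat is free for parking.

Things in the scene. Friction and masses are not known exactly. Their poses are not given: they have to be found in the camera images.
- tall_tin: Closed round steel tin with a paper label, upright, diameter 50 mm, 110 mm high, about 0.4 kg. Starts on the shaker. Origin: centre of its underside; z up along its axis.
- oblong_can: Closed steel can of rectangular plan with a paper label, upright: 66 mm along its x, 44 mm along its y, 95 mm high, plus a black screw cap (diameter 24 mm, 12 mm high) on top, 18 mm off centre towards its +x. About 0.4 kg. Starts in the wooden tray; take it across its 44 mm side (along its y). Origin: centre of its underside; z up.
- empty_tin: Open, empty round steel tin, diameter 56 mm, 70 mm high, wall 3 mm, about 0.1 kg. Starts on the scale. Origin: centre of its underside; z up along its axis; the rim is at z = 70 mm.
- lid: Loose flat steel lid, diameter 60 mm, 16 mm thick, flat underneath (it does not plug into the tin, it just lies on the rim), about 0.05 kg. It lies on top of a stack of smaller lids; the ones below (diameter 46 mm, together 44 mm high) are fixed to one another and to the bench. Origin: centre of its underside; z up.
- scale: Low white bench scale, fixed: body 150 by 130 mm, a sloping display on its -x side, and a round steel pan of diameter 120 mm whose flat top is 45 mm above the bench and does not give. Origin: at bench level under the centre of the pan; z up.
- shaker: Small orbital shaker, switched off and rigid, fixed: a square 125 mm aluminium plate with a black rubber top, 45 mm above the bench, with a steel stud (10 mm wide, 8 mm high) near each corner, 50 mm from the middle along x and along y. Origin: at bench level under the middle of the plate; z up.
- tray: Square wooden tray, fixed, 130 by 130 mm outside, walls 8 mm thick and 25 mm high, inner floor 8 mm above the bench. Origin: at bench level under its middle; z up.
- mat: Round cork mat, fixed, diameter 110 mm, 4 mm thick: the free spot for parking. Origin: at bench level under its centre.
- bottle: White plastic bottle with a black cap, diameter 42 mm, 120 mm high, loose, to be left standing. Origin: centre of its underside; z up.
- cup: Small open white measuring cup, rim diameter 48 mm, 50 mm high, loose, to be left standing. Origin: centre of its underside; z up.
Not all that is in view belongs to the job. Leave any green look-alike of the empty_tin alone. There is more than one size of the lid; the job needs the larger.

How it is judged:
By the outcome, as a careful person would: the job done as asked, in the order asked, and still so for the second after the job is handed in, with the robot touching nothing.
It also fails if it takes over 128 s, if anything falls off the work surface, if the arm or the gripper's body presses on something with over 40 N, if the wrist force passes 120 N, or if a joint passes its speed limit or range.

## Working session

There is one attempt and no reset: what is moved stays moved. The work goes in short steps, Python scripts to look and compute and a tool call to move; the robot and the scene stay as the last step left them, time stands still between calls to the robot, and variables do not carry over. Pictures are saved under pics/ and viewed, and the job is handed in when it is done.

Besides the shell and the picture viewer there is one more tool, called after "Emit:" as name([rows], argument=value, ...), one row to a line, values as JSON. servo_tool: Moves the arm, as the interface text tells. Its arguments: {"type":"object","properties":{"rows":{"type":"array","items":{"type":"array","items":{"type":"array","items":{"type":"number"}}}},"squeeze":{"type":"number"}},"required":["rows"]}

```bash
ls; mkdir -p pics; cat > h.py <<'E'
import numpy as np, cv2
from station import robot, eyes
def grab(n,fn=None):
    cm=eyes.camera_model(n); p,d=eyes.grab_frame(n)
    if fn: cv2.imwrite('pics/'+fn+'.png',cv2.cvtColor(p,cv2.COLOR_RGB2BGR))
    return p,d,cm
def ray(cm,u,v):
    K=np.array(cm['mtx']);k=cm['k1']
    D=np.array([k,0,0,0],float)
    x=cv2.undistortPoints(np.array([[[u,v]]],float),K,D)[0,0]
    R=np.array(cm['R']);t=np.array(cm['t'])
    return -R.T@t, R.T@np.array([x[0],x[1],1.])
def onz(cm,u,v,z):
    o,d=ray(cm,u,v); return o+d*(z-o[2])/d[2]
def pt(cm,u,v,dep):
    o,d=ray(cm,u,v); return o+d*dep
def cloud(cm,d):
    h,w=d.shape; K=np.array(cm['mtx']);D=np.array([cm['k1'],0,0,0],float)
    uu,vv=np.meshgrid(np.arange(w),np.arange(h))
    x=cv2.undistortPoints(np.stack([uu,vv],-1).reshape(-1,1,2).astype(float),K,D).reshape(h,w,2)
    c=np.dstack([x[...,0]*d,x[...,1]*d,d])
    R=np.array(cm['R']);t=np.array(cm['t'])
    return (c-t)@R
E
python3 - <<'E'
from h import *
for n in ['side','top','wrist']:
    p,d,cm=grab(n,n+'0'); np.savez('pics/'+n+'0.npz',p=p,d=d,**{k:np.array(v) for k,v in cm.items()})
    print(n,cm, d.min(),d.max())
print(robot.get_state())
E
```

```text
pics
side {'mtx': array([[370.83416206,   0.        , 254.4788967 ],
       [  0.        , 370.83416206, 184.51416856],
       [  0.        ,   0.        ,   1.        ]]), 'k1': -0.06841171251302937, 'R': array([[-0.96740379, -0.25247936, -0.01959808],
       [-0.15009789,  0.63400365, -0.75862375],
       [ 0.2039621 , -0.73095385, -0.65123416]]), 't': array([589.97018598, 136.56394582, 912.61302744])} 0.0 2962.4075
top {'mtx': array([[376.97598553,   0.        , 257.69636039],
       [  0.        , 376.97598553, 191.39905255],
       [  0.        ,   0.        ,   1.        ]]), 'k1': 0.03592280195641219, 'R': array([[ 0.01891804, -0.99980588,  0.00550522],
       [-0.98957144, -0.01951022, -0.14271552],
       [ 0.14279523, -0.00274791, -0.98974844]]), 't': array([ 30.32645071, 595.80785785, 931.09961012])} 0.0 1932.6172
wrist {'mtx': array([[319.08018262,   0.        , 252.76192692],
       [  0.        , 319.08018262, 195.18466497],
       [  0.        ,   0.        ,   1.        ]]), 'k1': -0.03828889284565066, 'R': array([[ 3.75084678e-01,  9.26990406e-01, -5.19992594e-04],
 
[... 178 characters left out ...]
} 0.0 865.5851
{'time': 0.15, 'joint_positions': array([ 1.18699497e+00,  2.38618870e-01, -1.40336774e-02,  1.31919497e+00,
       -2.81213007e-05,  1.57077782e+00]), 'qvel': array([-2.24230556e-03, -2.25992364e-03,  3.70150107e-03, -7.76071612e-05,
        7.18849065e-04,  1.91324165e-03]), 'tau': array([ 2.55957511e-04, -5.39077985e+01,  3.46597660e+01,  1.44994527e-02,
       -4.38008533e-05, -1.91511634e-05]), 'tcp_pos': array([196.47912566, 486.51949904, 230.84843887]), 'orientation': array([3.14156455e+00, 1.05119351e-03, 1.18701348e+00]), 'force': array([-0.07926094, -0.29595382,  0.13073371]), 'ft_torque': array([-0.03121804,  0.03059552,  0.03446839]), 'opening': 1.0020889368767614}
```

View pics/top0.png

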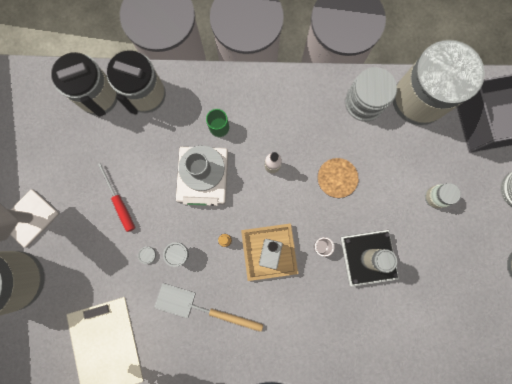

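View pics/side0.png

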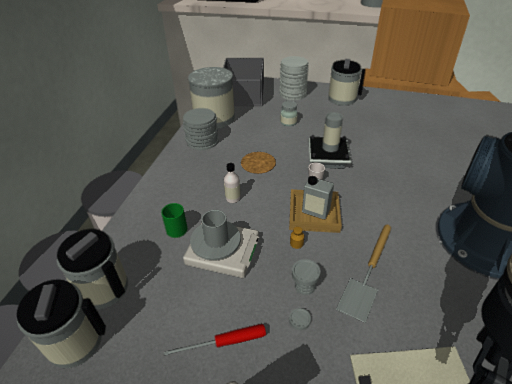

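View pics/wrist0.png

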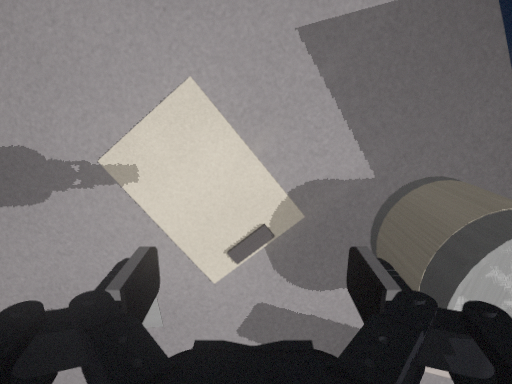

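The top view shows the tall tin on the shaker at (384,260), the can in the tray at (270,253), and the empty tin on the scale at (197,163). The wide lid is on its stack at (176,255), with a small lid to its left. The mat is at (338,178), the bottle at (274,163) and the cup at (324,247). The green look-alike is at (217,122).

```bash
python3 - <<'E'
from h import *
C={}
for n in ['side','top']:
    z=np.load(f'pics/{n}0.npz'); C[n]=(z['p'],z['d'],{k:z[k] for k in['mtx','k1','R','t']}); 
    im=cv2.cvtColor(z['p'],cv2.COLOR_RGB2BGR)
    if n=='top': cr=im[120:300,130:410]; f=2.8
    else: cr=im[100:330,150:370]; f=2.6
    cv2.imwrite(f'pics/{n}0c.png',cv2.resize(cr,None,fx=f,fy=f,interpolation=cv2.INTER_CUBIC))
p,d,cm=C['top']; X=cloud(cm,d)
for nm,u,v in [('bench',300,210),('tall',386,260),('can',268,258),('cap',272,246),('emptyin',198,163),('pan',215,180),('lid',176,254),('small',148,255),('mat',338,178),('shak',355,270),('tray',285,270),('bottlecap',274,157),('cup',324,247)]:
    print(nm,d[v,u],X[v,u].round(1))
p,d,cm=C['side']; X=cloud(cm,d)
print('side')
for nm,u,v in [('bench',290,130),('tall',334,117),('can',322,186),('pan',230,245),('lid',306,268),('small',300,317),('mat',258,162),('shak',318,155),('tray',330,220),('bottlecap',230,166)]:
    print(nm,d[v,u],X[v,u].round(1))
E
```

```text
bench 1010.52094 [ 5.532e+02 -7.260e+01 -2.000e-01]
tall 842.9748 [ 430.8 -246.1  151.9]
can 889.86774 [428.2  14.7 103.4]
cap 883.587 [456.3   6.1 113.8]
emptyin 977.09955 [665.4 197.8  49. ]
pan 977.9144 [622.9 153.1  42.1]
lid 936.38617 [432.5 241.3  56.4]
small 981.746 [427.6 323.1   9.6]
mat 1021.8432 [ 642.  -174.9    1.4]
shak 945.52594 [ 401.4 -205.    43.9]
tray 980.7311 [395.4 -33.1   7. ]
bottlecap 907.89166 [668.4   4.4 119.9]
cup 994.3556 [ 456.5 -135.6    2.3]
side
bench 1310.3783 [ 5.797e+02 -3.825e+02  1.000e-01]
tall 1074.6051 [ 429.7 -239.3  154.4]
can 921.0032 [429.8  16.1 103.6]
pan 858.73004 [614.1 205.1  44.9]
lid 788.0755 [432.6 238.7  58.9]
small 754.1969 [427.6 327.1  10. ]
mat 1164.6179 [ 642.6 -169.5    4.5]
shak 1116.6797 [ 460.7 -191.7   46.1]
tray 963.8936 [397.2  33.8   7.7]
bottlecap 961.7668 [669.9  12.  120.8]
```

View pics/top0c.png

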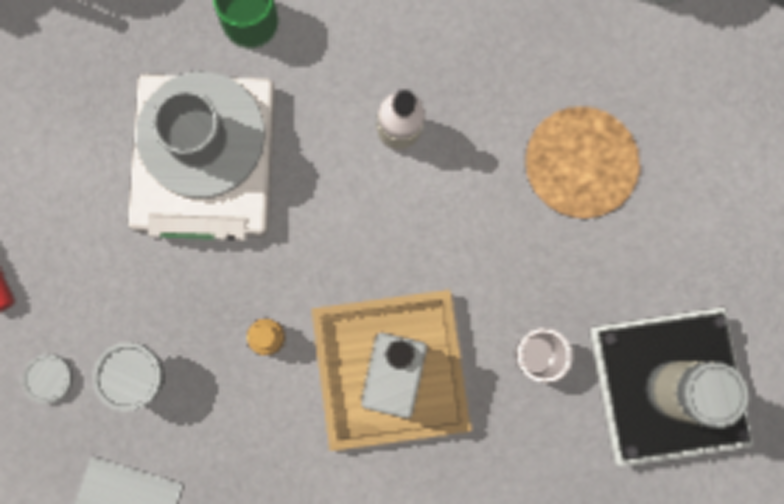

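View pics/side0c.png

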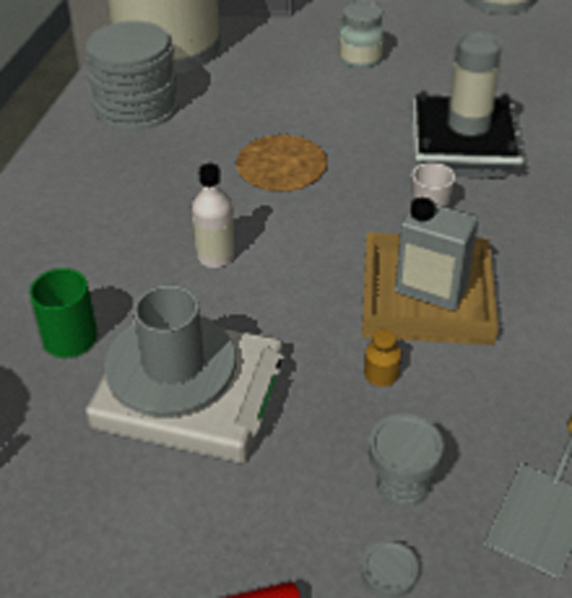

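The depth heights match the text. Now I'll fit centres from both views.

```bash
cat >> h.py <<'E'
def bandpts(n,ax,zlo,zhi,src='0'):
    """world xy (on median plane) of pixels whose depth point lies in box ax=(x0,x1,y0,y1), z band"""
    z=np.load(f'pics/{n}{src}.npz'); cm={k:z[k] for k in['mtx','k1','R','t']}
    X=cloud(cm,z['d']); m=(z['d']>0)&(X[...,2]>zlo)&(X[...,2]<zhi)&(X[...,0]>ax[0])&(X[...,0]<ax[1])&(X[...,1]>ax[2])&(X[...,1]<ax[3])
    m=m.astype(np.uint8); nn,l,s,c=cv2.connectedComponentsWithStats(m)
    if nn<2: return None
    i=1+np.argmax(s[1:,4]); m=l==i
    return X[m],z['p'][m],m,cm
def circ(n,ax,zlo,zhi,src='0'):
    r=bandpts(n,ax,zlo,zhi,src)
    if r is None: print('none');return
    P=r[0]; zz=np.median(P[:,2]); 
    # contour centre: rays of contour pixels onto plane zz
    cs,_=cv2.findContours(r[2].astype(np.uint8),cv2.RETR_EXTERNAL,cv2.CHAIN_APPROX_NONE)
    c=max(cs,key=len)[:,0]
    Q=np.array([onz(r[3],u,v,zz)[:2] for u,v in c],np.float32)
    (cx,cy),R=cv2.minEnclosingCircle(Q)
    (ex,ey),ab,an=cv2.fitEllipse(Q)
    rect=cv2.minAreaRect(Q)
    print(n,src,'z%.1f n%d circ (%.1f %.1f) d%.1f | ell (%.1f %.1f) %.0fx%.0f | rect (%.1f %.1f) %.0fx%.0f a%.1f'%(zz,len(P),cx,cy,2*R,ex,ey,*ab,rect[0][0],rect[0][1],*rect[1],rect[2]))
E
python3 - <<'E'
from h import *
L=[('tall',(390,480,-290,-190),135,165),('cantop',(380,480,-40,60),96,108),('canside cap',(380,480,-40,60),109.5,125),('rim empty',(600,720,140,240),100,125),('pan',(560,740,100,260),41,49),('lid',(390,480,200,290),52,66),('small',(390,460,295,350),5,15),
('shaker',(340,520,-320,-160),40,49.5),('trayrim',(330,530,-80,90),20,30),('trayflr',(330,530,-80,90),3,12),('bottle',(620,720,-40,60),60,130),('cup',(420,500,-180,-90),40,55),('orange',(420,500,90,150),15,60),('green',(700,820,120,220),40,75)]
for nm,ax,a,b in L:
    print(nm)
    for n in['top','side']: circ(n,ax,a,b)
# mat by colour
for n in['top','side']:
    z=np.load(f'pics/{n}0.npz');cm={k:z[k] for k in['mtx','k1','R','t']}
    hsv=cv2.cvtColor(z['p'],cv2.COLOR_RGB2HSV); m=cv2.inRange(hsv,(5,90,60),(25,255,255))
    X=cloud(cm,z['d']); m[(abs(X[...,0]-640)>90)|(abs(X[...,1]+175)>90)]=0
    cs,_=cv2.findContours(m,0,1);c=max(cs,key=cv2.contourArea)[:,0]
    print('mat',n,np.median(X[m>0][:,2]),cv2.fitEllipse(np.array([onz(cm,u,v,4)[:2] for u,v in c],np.float32)))
E
```

```text
tall
top 0 z152.1 n443 circ (431.1 -242.2) d54.2 | ell (430.7 -242.5) 48x53 | rect (430.9 -241.8) 48x53 a1.3
side 0 z153.0 n215 circ (428.5 -231.4) d83.8 | ell (430.0 -232.0) 48x85 | rect (428.5 -231.4) 47x82 a6.1
cantop
top 0 z102.1 n433 circ (438.6 9.7) d74.9 | ell (438.4 9.6) 47x76 | rect (438.5 9.6) 43x65 a77.8
side 0 z103.2 n291 circ (437.6 15.8) d75.8 | ell (433.3 17.9) 50x72 | rect (438.2 15.3) 50x66 a78.4
canside cap
top 0 z114.2 n80 circ (456.1 5.8) d23.3 | ell (455.8 5.3) 21x22 | rect (455.2 4.9) 21x21 a1.1
side 0 z115.4 n63 circ (455.3 10.5) d28.9 | ell (455.8 10.0) 23x28 | rect (455.2 10.4) 22x28 a8.4
rim empty
top 0 z112.5 n145 circ (649.5 192.7) d58.8 | ell (649.8 192.7) 53x57 | rect (649.7 192.9) 57x55 a47.3
side 0 z110.0 n285 circ (650.7 196.4) d69.5 | ell (650.8 196.3) 56x68 | rect (651.3 196.5) 57x65 a13.8
pan
top 0 z44.3 n1056 circ (654.7 190.6) d119.6 | ell (654.6 190.5) 116x117 | rect (653.8 191.5) 116x117 a1.2
side 0 z45.3 n970 circ (654.8 195.0) d122.8 | ell (654.4 196.1) 112x113 | rect (652.7 199.8) 119x112 a19.7
lid
top 0 z57.5 n470 circ (432.4 243.6) d60.2 |
[... 1403 characters left out ...]
8.4 -125.4) 46x57 a6.5
orange
top 0 z35.0 n138 circ (469.5 124.8) d33.5 | ell (469.3 125.1) 31x32 | rect (469.2 125.4) 30x31 a1.7
side 0 z34.1 n206 circ (466.7 130.5) d58.9 | ell (469.3 131.7) 31x59 | rect (470.4 131.1) 31x58 a9.1
green
top 0 z61.5 n214 circ (776.0 152.6) d64.0 | ell (776.6 152.0) 54x63 | rect (776.4 152.4) 62x55 a1.7
side 0 z57.4 n420 circ (777.9 155.2) d87.0 | ell (779.0 155.2) 57x87 | rect (778.7 155.6) 56x87 a33.5
mat top 3.2431230161299602 ((643.1360473632812, -173.0377655029297), (105.37443542480469, 105.97379302978516), 172.2562713623047)
mat side 4.621169683724883 ((643.1946411132812, -171.10711669921875), (107.57736206054688, 107.90863037109375), 116.28953552246094)
```

```bash
cat >> h.py <<'E'
def plan(x,y,z,yawdeg=None):
    s=robot.get_state(); p=s['tcp_pos']; r,pi,yw=s['orientation']
    from scipy.spatial.transform import Rotation as Ro
    R=Ro.from_euler('xyz',[r,pi,yw]).as_matrix()
    # ideal down frame
    c,sn=np.cos(yw),np.sin(yw); R=np.array([[c,sn,0],[sn,-c,0],[0,0,-1]])
    sh=R.T@(np.array([x,y,z])-p)
    t=0 if yawdeg is None else (np.radians(yawdeg)-yw+np.pi)%(2*np.pi)-np.pi
    print('from',p.round(1),'yaw',round(np.degrees(yw),1),'shift',sh.round(1),'rz',round(-t,3),'t',round(s['time'],2), 'j6',s['joint_positions'][5].round(2),'f',s['force'].round(1),'op',round(s['opening'],3))
E
python3 - <<'E'
from h import *
s=robot.get_state(); cm=eyes.camera_model('wrist'); o=-np.array(cm['R']).T@np.array(cm['t'])
yw=s['orientation'][2];c,sn=np.cos(yw),np.sin(yw);R=np.array([[c,sn,0],[sn,-c,0],[0,0,-1]])
print('cam in tool',(R.T@(o-s['tcp_pos'])).round(1),'view dir tool',R.T@np.array(cm['R'])[2])
plan(650,193,230,90)
plan(650,193,230,0)
E
```

```text
cam in tool [  -0.3  -70.9 -143. ] view dir tool [-5.24085141e-04  2.75586875e-01  9.61276027e-01]
from [196.5 486.5 230.8] yaw 68.0 shift [-102.4  530.4    0.8] rz -0.384 t 0.15 j6 1.57 f [-0.1 -0.3  0.1] op 1.002
from [196.5 486.5 230.8] yaw 68.0 shift [-102.4  530.4    0.8] rz 1.187 t 0.15 j6 1.57 f [-0.1 -0.3  0.1] op 1.002
```

Emit:
servo_tool([
  [[-1, -20, 100, 0, 0, 0, -0.08], [-1, -30, 150, 0, 0, 0, -0.15], [-1, -40, 208, 0, 0, 0, -0.22], [-1, -52, 266, 0, 0, 0, -0.3], [-1, -63, 324, 0, 0, 0, -0.384], [-1, -74, 382, 0, 0, 0, -0.384], [-1, -84, 435, 0, 0, 0, -0.384], [-1, -94, 485, 0, 0, 0, -0.384], [-1, -100, 518, 0, 0, 0, -0.384], [-1, -102.4, 530.4, 0, 0, 0, -0.384], [-1, -102.4, 530.4, 0, 0, 0, -0.384], [-1, -102.4, 530.4, 0, 0, 0, -0.384]],
], squeeze=40)

```text
time: 1.65
tcp_pos: [649.0, 194.1, 231.5]
orientation: [-3.141, -0.0, 1.572]
force: [0.4, -0.7, -0.2]
opening: 1.002
```

```bash
python3 - <<'E'
from h import *
def snap(n,src):
    p,d,cm=grab(n,n+src); np.savez(f'pics/{n}{src}.npz',p=p,d=d,**cm)
snap('wrist','1')
plan(650,193,230,90)
print('rim');circ('wrist',(600,720,140,240),100,125,'1')
print('pan');circ('wrist',(560,740,100,260),41,49,'1')
E
```

```text
from [649.  194.3 231.7] yaw 90.1 shift [-1.3  1.   1.7] rz 0.002 t 1.7 j6 0.29 f [-0.3 -0.4 -0.7] op 0.998
rim
wrist 1 z114.6 n1186 circ (649.8 193.9) d58.2 | ell (650.2 193.9) 55x57 | rect (650.3 194.0) 56x56 a44.9
pan
wrist 1 z45.5 n5920 circ (655.1 191.4) d119.5 | ell (655.0 191.3) 118x118 | rect (655.2 191.4) 118x119 a43.8
```

View pics/wrist1.png

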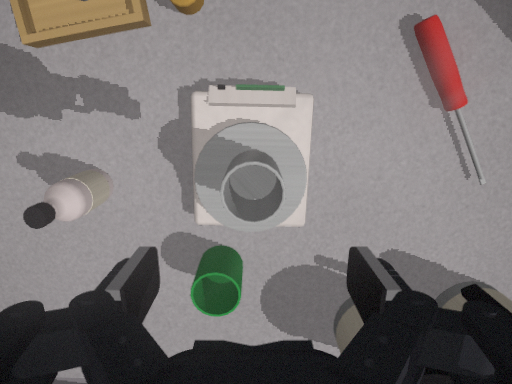

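The wrist camera puts the rim at (650.2,193.9,114.6) and the pan at (655,191.4,45.5), which agrees with the top view to about 1 mm. I'll grasp the empty tin now.

Emit:
servo_tool([
  [[-1, 0, 1, 50, 0, 0, 0], [-1, 0, 1, 100, 0, 0, 0], [-1, 0, 1, 145, 0, 0, 0], [-1, 0, 1, 165, 0, 0, 0], [-1, 0, 1, 165, 0, 0, 0], [1, 0, 1, 165, 0, 0, 0], [1, 0, 1, 165, 0, 0, 0], [1, 0, 1, 165, 0, 0, 0], [1, 0, 1, 165, 0, 0, 0], [1, 0, 1, 165, 0, 0, 0], [1, 0, 1, 165, 0, 0, 0], [1, 0, 1, 165, 0, 0, 0]],
], squeeze=35)

```text
time: 3.2
tcp_pos: [651.9, 193.8, 68.3]
orientation: [3.139, -0.001, 1.571]
force: [-0.7, 1.6, 7.0]
opening: 0.654
```

Emit:
servo_tool([
  [[1, 0, 0, -30, 0, 0, 0], [1, 0, 0, -80, 0, 0, 0], [1, -15, 0, -115, 0, 0, 0], [1, -55, 0, -125, 0, 0, 0], [1, -105, -2, -125, 0, 0, 0], [1, -160, -3, -125, 0, 0, 0], [1, -215, -4, -125, 0, 0, 0], [1, -270, -5, -125, 0, 0, 0], [1, -320, -7, -125, 0, 0, 0], [1, -352, -7, -125, 0, 0, 0], [1, -366, -7, -125, 0, 0, 0], [1, -366, -7, -110, 0, 0, 0], [1, -366, -7, -75, 0, 0, 0], [1, -366, -7, -30, 0, 0, 0], [1, -366, -7, 10, 0, 0, 0], [1, -366, -7, 30, 0, 0, 0], [1, -366, -7, 30, 0, 0, 0]],
])

```text
time: 5.32
tcp_pos: [642.6, -170.6, 33.9]
orientation: [-3.137, -0.001, 1.573]
force: [-0.2, -0.4, -0.4]
opening: 0.653
```

```bash
python3 - <<'E'
from h import *
plan(643,-172,26,90)
grab('side','s2')
E
```

```text
from [ 642.6 -170.6   33.9] yaw 90.1 shift [-1.4  0.4  7.9] rz 0.002 t 5.33 j6 -0.26 f [-0.2 -0.4 -0.4] op 0.653
```

View pics/s2.png

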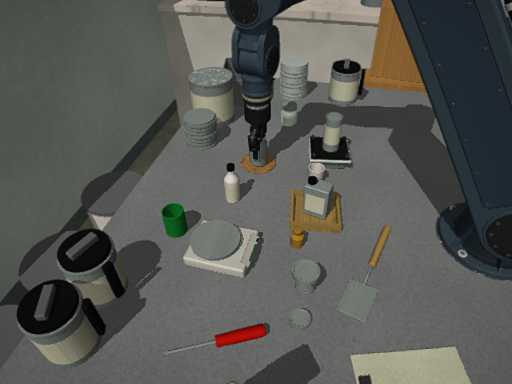

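The tin hangs over the mat at (260,155) in the side view, and the scale is free. I'll set it down slowly and release.

Emit:
servo_tool([
  [[1, -1, 0, 4, 0, 0, 0], [1, -1, 0, 6, 0, 0, 0], [1, -1, 0, 7.5, 0, 0, 0], [1, -1, 0, 8, 0, 0, 0], [1, -1, 0, 8, 0, 0, 0]],
])

```text
time: 6.0
tcp_pos: [644.1, -173.9, 28.4]
orientation: [3.142, 0.0, 1.571]
force: [0.6, 0.5, -1.0]
opening: 0.65
```

Emit:
servo_tool([
  [[1, 0, 0, 1, 0, 0, 0], [1, 0, 0, 2, 0, 0, 0], [1, 0, 0, 2, 0, 0, 0], [1, 0, 0, 2, 0, 0, 0]],
])

```text
time: 6.5
tcp_pos: [644.1, -173.9, 27.3]
orientation: [3.141, 0.0, 1.571]
force: [-3.1, 0.5, 7.2]
opening: 0.655
```

```bash
python3 - <<'E'
from h import *
for i in range(4):
    s=robot.get_state(); print(s['tcp_pos'].round(2),s['force'].round(1)); eyes.grab_frame('top')
E
```

```text
[ 644.14 -173.89   27.32] [-3.1  0.5  7.2]
[ 644.16 -173.88   27.32] [-2.2  0.7  7.6]
[ 644.17 -173.88   27.35] [-3.2  0.8  7.5]
[ 644.16 -173.91   27.33] [-3.7  1.1  8.1]
```

Contact at 7.5 N. Release and lift.

Emit:
servo_tool([
  [[-1, 0, 0, 0, 0, 0, 0], [-1, 0, 0, -1, 0, 0, 0], [-1, 0, 0, -1, 0, 0, 0], [-1, 0, 0, -1, 0, 0, 0], [-1, 0, 0, -20, 0, 0, 0], [-1, 0, 0, -70, 0, 0, 0], [-1, 0, 0, -130, 0, 0, 0], [-1, 0, 0, -190, 0, 0, 0], [-1, -15, -30, -230, 0, 0, 0], [-1, -30, -85, -240, 0, 0, 0], [-1, -45, -140, -240, 0, 0, 0], [-1, -60, -190, -240, 0, 0, 0], [-1, -67, -210, -240, 0, 0, 0], [-1, -68, -213, -240, 0, 0, 0], [-1, -68, -213, -240, 0, 0, 0], [-1, -68, -213, -240, 0, 0, 0]],
])

```text
time: 8.7
tcp_pos: [432.3, -241.6, 266.0]
orientation: [-3.141, -0.0, 1.572]
force: [-1.1, 0.5, -0.3]
opening: 0.996
```

```bash
cat >> h.py <<'E'
def snap(n,src):
    p,d,cm=grab(n,n+src); np.savez(f'pics/{n}{src}.npz',p=p,d=d,**cm)
E
python3 - <<'E'
from h import *
plan(430.7,-241.5,105,90)
snap('wrist','3'); snap('top','3')
print('tall');circ('wrist',(390,480,-290,-190),135,165,'3')
print('shak');circ('wrist',(340,520,-320,-160),40,49.5,'3')
print('cup');circ('wrist',(420,500,-180,-90),40,55,'3')
print('tinmat');circ('top',(600,700,-220,-120),60,85,'3')
E
```

```text
from [ 432.3 -241.6  266. ] yaw 90.1 shift [ 1.00e-01 -1.60e+00  1.61e+02] rz 0.001 t 8.7 j6 -0.51 f [-1.1  0.5 -0.3] op 0.996
tall
wrist 3 z152.9 n2927 circ (428.8 -243.7) d53.3 | ell (429.1 -243.4) 49x53 | rect (428.8 -243.4) 52x49 a0.0
shak
wrist 3 z45.5 n6304 circ (432.1 -242.7) d162.0 | ell (432.8 -242.6) 131x135 | rect (431.6 -242.9) 120x120 a10.0
cup
wrist 3 z49.6 n541 circ (457.1 -126.9) d50.3 | ell (457.4 -127.0) 47x49 | rect (457.4 -127.0) 50x47 a63.3
tinmat
top 3 z72.3 n134 circ (642.5 -171.7) d58.6 | ell (642.5 -172.4) 54x57 | rect (642.1 -172.1) 53x58 a45.6
```

View pics/wrist3.png

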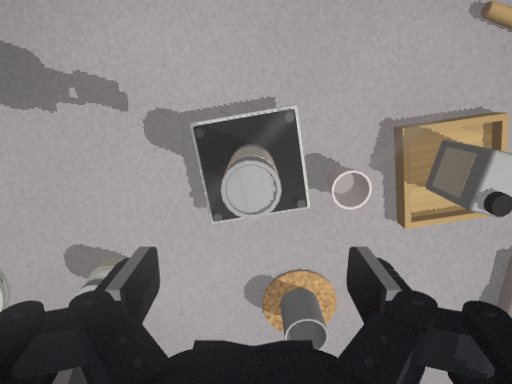

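View pics/top3.png

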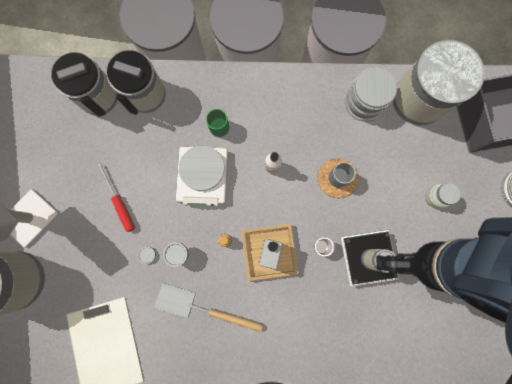

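The empty tin stands on the mat at (342,175) in the top view. The wrist view is centred on the tall tin's top at (250,190), giving (429,-243.5), against (430.8,-242.3) from the top camera. Grasping it.

Emit:
servo_tool([
  [[-1, -1.2, -2.4, 50, 0, 0, 0], [-1, -1.2, -2.4, 100, 0, 0, 0], [-1, -1.2, -2.4, 145, 0, 0, 0], [-1, -1.2, -2.4, 161, 0, 0, 0], [-1, -1.2, -2.4, 161, 0, 0, 0], [1, -1.2, -2.4, 161, 0, 0, 0], [1, -1.2, -2.4, 161, 0, 0, 0], [1, -1.2, -2.4, 161, 0, 0, 0], [1, -1.2, -2.4, 161, 0, 0, 0], [1, -1.2, -2.4, 161, 0, 0, 0], [1, -1.2, -2.4, 161, 0, 0, 0], [1, -1.2, -2.4, 161, 0, 0, 0], [1, -1.2, -2.4, 161, 0, 0, 0]],
], squeeze=70)

```text
time: 10.42
tcp_pos: [429.6, -243.4, 106.7]
orientation: [3.139, 0.001, 1.571]
force: [0.6, 0.2, 6.0]
opening: 0.575
```

```bash
python3 - <<'E'
from h import *
plan(655,191.5,110,90)
E
```

```text
from [ 429.6 -243.4  106.7] yaw 90.0 shift [434.8 225.6  -3.3] rz 0.0 t 10.43 j6 -0.52 f [0.6 0.2 6. ] op 0.575
```

Emit:
servo_tool([
  [[1, 0, 0, -20, 0, 0, 0], [1, 0, 0, -60, 0, 0, 0], [1, 10, 5, -100, 0, 0, 0], [1, 40, 21, -115, 0, 0, 0], [1, 80, 42, -115, 0, 0, 0], [1, 125, 65, -115, 0, 0, 0], [1, 170, 88, -115, 0, 0, 0], [1, 215, 112, -115, 0, 0, 0], [1, 260, 135, -115, 0, 0, 0], [1, 305, 158, -115, 0, 0, 0], [1, 350, 182, -115, 0, 0, 0], [1, 390, 202, -115, 0, 0, 0], [1, 420, 218, -115, 0, 0, 0], [1, 433, 225, -110, 0, 0, 0], [1, 434.8, 225.6, -80, 0, 0, 0], [1, 434.8, 225.6, -45, 0, 0, 0], [1, 434.8, 225.6, -25, 0, 0, 0], [1, 434.8, 225.6, -15, 0, 0, 0], [1, 434.8, 225.6, -15, 0, 0, 0], [1, 434.8, 225.6, -15, 0, 0, 0]],
])

```text
time: 12.92
tcp_pos: [654.8, 191.8, 121.4]
orientation: [3.14, -0.0, 1.571]
force: [-0.3, -0.7, -4.8]
opening: 0.569
```

```bash
python3 - <<'E'
from h import *
plan(655,191.5,106.7,90)
snap('side','4');snap('top','4');snap('wrist','4')
print('tall')
for n in('side','top','wrist'):circ(n,(600,720,140,240),150,190,'4')
for n in('side','top','wrist'):circ(n,(560,740,100,260),41,49,'4')
E
```

```text
from [654.8 191.8 121.4] yaw 90.0 shift [-0.3  0.2 14.7] rz 0.0 t 12.93 j6 0.28 f [-0.3 -0.7 -4.8] op 0.569
tall
side 4 z167.7 n272 circ (647.1 196.7) d98.8 | ell (643.5 200.9) 32x90 | rect (645.8 196.4) 36x97 a12.5
top 4 z176.8 n48 circ (648.8 149.7) d23.1 | ell (648.6 151.4) 13x23 | rect (648.6 150.9) 22x14 a23.3
wrist 4 z168.8 n24011 circ (671.3 189.3) d130.1 | ell (663.6 189.5) 73x115 | rect (654.4 189.4) 128x65 a89.9
side 4 z45.3 n1140 circ (654.8 195.1) d123.0 | ell (653.4 197.4) 114x115 | rect (652.9 197.8) 119x113 a24.0
top 4 z44.1 n224 circ (647.8 145.9) d67.7 | ell (650.7 148.4) 33x62 | rect (648.5 145.2) 59x36 a19.0
wrist 4 z45.5 n11801 circ (654.7 191.3) d119.1 | ell (645.4 191.2) 98x116 | rect (639.2 191.3) 87x119 a0.5
```

View pics/side4.png

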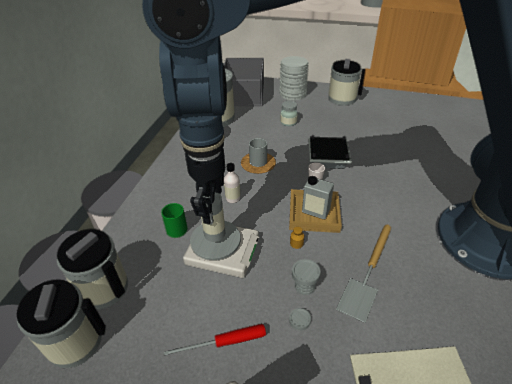

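View pics/wrist4.png

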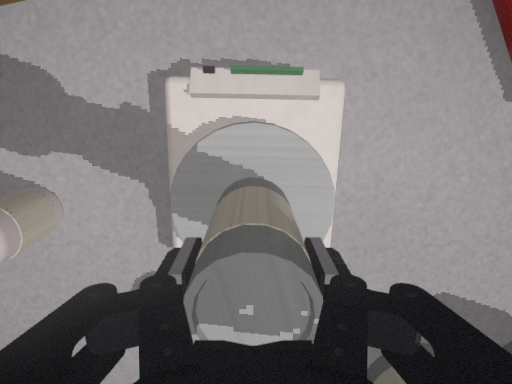

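The tin is held upright over the pan centre. The side view shows it at (213,225), and the wrist view has the pan and tin on the same column. Lowering it.

Emit:
servo_tool([
  [[1, -0.3, 0.2, 6, 0, 0, 0], [1, -0.3, 0.2, 10, 0, 0, 0], [1, -0.3, 0.2, 12.5, 0, 0, 0], [1, -0.3, 0.2, 14, 0, 0, 0], [1, -0.3, 0.2, 15, 0, 0, 0], [1, -0.3, 0.2, 15.5, 0, 0, 0], [1, -0.3, 0.2, 15.5, 0, 0, 0]],
])

```text
time: 13.95
tcp_pos: [654.4, 191.5, 106.7]
orientation: [3.14, -0.0, 1.571]
force: [-5.0, -2.4, 9.1]
opening: 0.57
```

Emit:
servo_tool([
  [[-1, 0, 0, 0, 0, 0, 0], [-1, 0, 0, 0, 0, 0, 0], [-1, 0, 0, 0, 0, 0, 0], [-1, 0, 0, 0, 0, 0, 0], [-1, 0, 0, -20, 0, 0, 0], [-1, 0, 0, -75, 0, 0, 0], [-1, 0, 0, -130, 0, 0, 0], [-1, -30, -36, -140, 0, 0, 0.05], [-1, -70, -84, -140, 0, 0, 0.12], [-1, -110, -131, -140, 0, 0, 0.2], [-1, -145, -173, -140, 0, 0, 0.218], [-1, -170, -203, -140, 0, 0, 0.218], [-1, -181, -216, -140, 0, 0, 0.218], [-1, -181, -216, -140, 0, 0, 0.218], [-1, -181, -216, -140, 0, 0, 0.218]],
])

```text
time: 15.82
tcp_pos: [439.6, 10.9, 244.8]
orientation: [3.141, -0.0, 1.353]
force: [0.4, 0.3, -0.5]
opening: 1.002
```

```bash
python3 - <<'E'
from h import *
plan(438,10.6,65,77.5)
snap('wrist','5'); snap('top','5')
print('tall');circ('top',(600,720,140,240),140,165,'5')
print('pan');circ('top',(560,740,100,260),41,49,'5')
print('can');circ('wrist',(380,480,-40,60),96,108,'5');circ('wrist',(380,480,-40,60),110,125,'5')
print('rim');circ('wrist',(330,530,-80,90),20,30,'5')
print('flr');circ('wrist',(330,530,-80,90),3,12,'5')
E
```

```text
from [439.6  10.9 244.8] yaw 77.5 shift [ -0.7  -1.5 179.8] rz 0.001 t 15.82 j6 0.24 f [ 0.4  0.3 -0.5] op 1.002
tall
top 5 z151.8 n379 circ (653.6 190.8) d52.1 | ell (653.8 190.0) 48x51 | rect (653.5 189.9) 50x49 a2.2
pan
top 5 z44.2 n1031 circ (654.6 190.8) d119.5 | ell (655.0 191.2) 110x114 | rect (653.8 191.5) 116x117 a1.2
can
wrist 5 z103.3 n2743 circ (437.2 9.8) d74.9 | ell (435.5 10.2) 48x76 | rect (437.0 9.8) 43x65 a77.5
wrist 5 z115.5 n539 circ (455.2 5.8) d24.7 | ell (455.1 5.9) 23x24 | rect (455.1 6.0) 23x24 a62.6
rim
wrist 5 z25.4 n3137 circ (442.1 10.2) d183.0 | ell (441.9 10.4) 152x153 | rect (442.2 10.3) 130x130 a8.8
flr
wrist 5 z8.5 n5340 circ (443.3 9.7) d161.2 | ell (444.6 9.8) 127x131 | rect (443.4 10.2) 115x116 a8.8
```

View pics/wrist5.png

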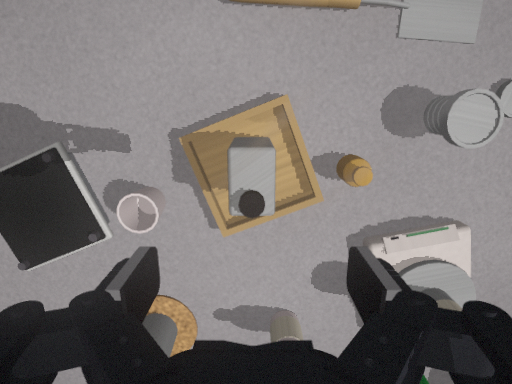

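View pics/top5.png

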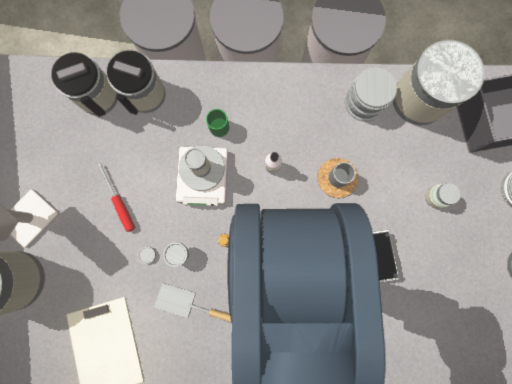

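The tall tin is centred on the pan to within about 1 mm (top view, 197,162). The can's centre is (437.1,9.8) at yaw -12.5°, with its cap at (252,203) in the wrist view. The tray's centre is (442.2,10.3). Grasping the can.

Emit:
servo_tool([
  [[-1, -1.5, -2, 50, 0, 0, 0], [-1, -1.5, -2, 105, 0, 0, 0], [-1, -1.5, -2, 155, 0, 0, 0], [-1, -1.5, -2, 178, 0, 0, 0], [-1, -1.5, -2, 178, 0, 0, 0], [1, -1.5, -2, 178, 0, 0, 0], [1, -1.5, -2, 178, 0, 0, 0], [1, -1.5, -2, 178, 0, 0, 0], [1, -1.5, -2, 178, 0, 0, 0], [1, -1.5, -2, 178, 0, 0, 0], [1, -1.5, -2, 178, 0, 0, 0], [1, -1.5, -2, 178, 0, 0, 0], [1, -1.5, -2, 178, 0, 0, 0]],
], squeeze=70)

```text
time: 17.55
tcp_pos: [437.2, 9.5, 68.1]
orientation: [3.139, -0.001, 1.353]
force: [-0.8, 1.2, 6.2]
opening: 0.503
```

```bash
python3 - <<'E'
from h import *
plan(433,-242.3,105,99.5)
E
```

```text
from [437.2   9.5  68.1] yaw 77.5 shift [-246.8   50.4  -36.9] rz -0.384 t 17.55 j6 0.24 f [-0.8  1.2  6.2] op 0.503
```

Emit:
servo_tool([
  [[1, 0, 0, -20, 0, 0, 0], [1, 0, 0, -60, 0, 0, 0], [1, -15, 3, -90, 0, 0, 0], [1, -50, 10, -95, 0, 0, -0.05], [1, -90, 18, -95, 0, 0, -0.12], [1, -130, 26, -95, 0, 0, -0.2], [1, -170, 34, -95, 0, 0, -0.28], [1, -205, 42, -95, 0, 0, -0.35], [1, -232, 47, -95, 0, 0, -0.384], [1, -245, 50, -95, 0, 0, -0.384], [1, -246.8, 50.4, -85, 0, 0, -0.384], [1, -246.8, 50.4, -65, 0, 0, -0.384], [1, -246.8, 50.4, -55, 0, 0, -0.384], [1, -246.8, 50.4, -52, 0, 0, -0.384], [1, -246.8, 50.4, -52, 0, 0, -0.384], [1, -246.8, 50.4, -52, 0, 0, -0.384]],
])

```text
time: 19.55
tcp_pos: [432.4, -242.5, 119.4]
orientation: [3.141, 0.001, 1.737]
force: [0.5, 0.7, -3.1]
opening: 0.505
```

```bash
python3 - <<'E'
from h import *
plan(433,-242.3,105,99.5)
snap('side','6');snap('wrist','6')
print('shak');circ('wrist',(340,520,-320,-160),40,49.5,'6')
E
```

```text
from [ 432.4 -242.5  119.4] yaw 99.5 shift [ 0.1  0.6 14.4] rz 0.001 t 19.55 j6 -0.68 f [ 0.5  0.7 -3.1] op 0.505
shak
wrist 6 z45.4 n11780 circ (419.9 -244.6) d147.6 | ell (419.4 -245.4) 111x129 | rect (419.3 -245.2) 93x118 a9.4
```

View pics/side6.png

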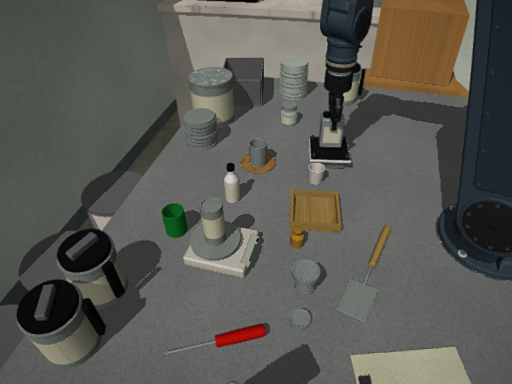

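View pics/wrist6.png

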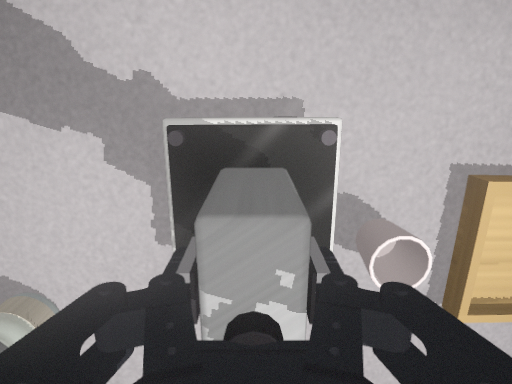

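The can hangs over the plate, square to it and centred (wrist view: plate edges at 167 and 337, can on column 253). Lowering it.

Emit:
servo_tool([
  [[1, 0.1, 0.6, 6, 0, 0, 0], [1, 0.1, 0.6, 10, 0, 0, 0], [1, 0.1, 0.6, 12.5, 0, 0, 0], [1, 0.1, 0.6, 14, 0, 0, 0], [1, 0.1, 0.6, 15, 0, 0, 0], [1, 0.1, 0.6, 15, 0, 0, 0]],
])

```text
time: 20.4
tcp_pos: [432.4, -242.1, 105.1]
orientation: [3.141, 0.0, 1.737]
force: [-5.1, 3.9, 12.8]
opening: 0.502
```

Emit:
servo_tool([
  [[-1, 0, 0, 0, 0, 0, 0], [-1, 0, 0, 0, 0, 0, 0], [-1, 0, 0, 0, 0, 0, 0], [-1, 0, 0, 0, 0, 0, 0], [-1, 0, 0, -20, 0, 0, 0], [-1, 0, 0, -75, 0, 0, 0], [-1, 0, 0, -110, 0, 0, 0], [-1, 5, 35, -115, 0, 0, 0.04], [-1, 12, 80, -115, 0, 0, 0.1], [-1, 20, 130, -115, 0, 0, 0.166], [-1, 27, 175, -110, 0, 0, 0.166], [-1, 32, 208, -100, 0, 0, 0.166], [-1, 33.3, 219, -90, 0, 0, 0.166], [-1, 33.3, 219, -90, 0, 0, 0.166], [-1, 33.3, 219, -90, 0, 0, 0.166]],
])

```text
time: 22.28
tcp_pos: [642.2, -173.7, 194.3]
orientation: [-3.141, 0.0, 1.57]
force: [0.2, -0.5, 0.0]
opening: 1.001
```

```bash
python3 - <<'E'
from h import *
plan(643,-173,26,90)
snap('wrist','7'); snap('top','7')
print('tin');circ('wrist',(600,700,-220,-120),60,85,'7')
print('can');circ('top',(380,490,-290,-190),132,145,'7');circ('top',(380,490,-290,-190),147,160,'7')
print('shak');circ('top',(340,520,-320,-160),40,49.5,'7')
print('lid');circ('top',(390,480,200,290),52,66,'7')
E
```

```text
from [ 642.2 -173.7  194.3] yaw 90.0 shift [  0.7   0.8 168.3] rz -0.0 t 22.27 j6 -0.26 f [ 0.2 -0.5  0. ] op 1.001
tin
wrist 7 z73.7 n1113 circ (642.5 -173.9) d57.8 | ell (642.6 -174.0) 55x57 | rect (642.6 -174.1) 57x55 a8.1
can
none
none
shak
top 7 z44.3 n614 circ (429.9 -215.3) d127.1 | ell (447.5 -202.3) 49x133 | rect (428.3 -209.0) 120x59 a6.3
lid
top 7 z57.5 n472 circ (432.5 243.4) d60.6 | ell (432.6 243.5) 57x59 | rect (432.8 244.0) 59x58 a65.5
```

View pics/top7.png

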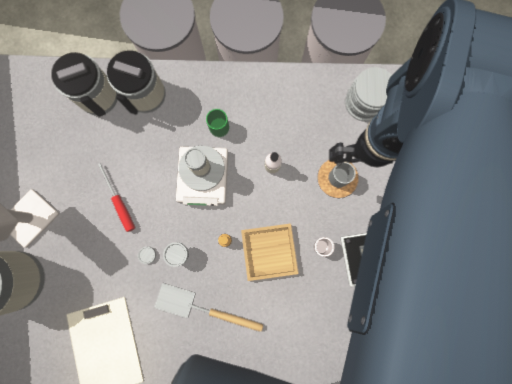

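View pics/wrist7.png

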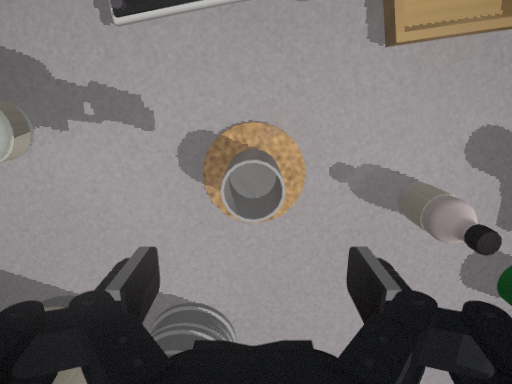

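The empty tin stands at (642.6,-174.0) (wrist view, 253,190). I'll grasp it a little higher this time, so the fingers clear the tray walls.

Emit:
servo_tool([
  [[-1, -0.3, 0.4, 50, 0, 0, 0], [-1, -0.3, 0.4, 100, 0, 0, 0], [-1, -0.3, 0.4, 140, 0, 0, 0], [-1, -0.3, 0.4, 158, 0, 0, 0], [-1, -0.3, 0.4, 158, 0, 0, 0], [1, -0.3, 0.4, 158, 0, 0, 0], [1, -0.3, 0.4, 158, 0, 0, 0], [1, -0.3, 0.4, 158, 0, 0, 0], [1, -0.3, 0.4, 158, 0, 0, 0], [1, -0.3, 0.4, 158, 0, 0, 0], [1, -0.3, 0.4, 158, 0, 0, 0], [1, -0.3, 0.4, 158, 0, 0, 0]],
], squeeze=35)

```text
time: 23.88
tcp_pos: [644.5, -173.9, 37.8]
orientation: [3.139, 0.001, 1.571]
force: [-1.0, -2.0, 5.7]
opening: 0.653
```

```bash
python3 - <<'E'
from h import *
plan(442.3,10.6,43,98.9)
E
```

```text
from [ 644.5 -173.9   37.8] yaw 90.0 shift [ 184.6 -202.2   -5.2] rz -0.155 t 23.88 j6 -0.26 f [-1.  -2.   5.7] op 0.653
```

Emit:
servo_tool([
  [[1, 0, 0, -20, 0, 0, 0], [1, 0, 0, -60, 0, 0, 0], [1, 12, -13, -90, 0, 0, 0], [1, 35, -38, -95, 0, 0, 0], [1, 65, -71, -95, 0, 0, 0], [1, 95, -103, -95, 0, 0, 0], [1, 125, -136, -95, 0, 0, 0], [1, 153, -166, -95, 0, 0, 0], [1, 175, -190, -90, 0, 0, 0], [1, 184.3, -200.5, -75, 0, 0, 0], [1, 184.3, -200.5, -45, 0, 0, 0], [1, 184.3, -200.5, -22, 0, 0, 0], [1, 184.3, -200.5, -16, 0, 0, 0], [1, 184.3, -200.5, -16, 0, 0, 0], [1, 184.3, -200.5, -16, 0, 0, 0], [1, 184.3, -200.5, -16, 0, 0, 0]],
])

```text
time: 25.88
tcp_pos: [443.5, 10.7, 52.5]
orientation: [3.14, 0.0, 1.571]
force: [0.4, 0.3, -0.4]
opening: 0.657
```

```bash
python3 - <<'E'
from h import *
plan(444,10.4,42,90)
snap('side','8');snap('wrist','8')
for n in ('side','wrist'):
  print(n);circ(n,(390,490,-40,60),84,95,'8'); circ(n,(330,530,-80,90),20,30,'8')
print('can');circ('side',(380,490,-290,-190),132,145,'8')
E
```

```text
from [443.5  10.7  52.5] yaw 90.0 shift [-0.3  0.5 10.5] rz 0.0 t 25.88 j6 0.02 f [ 0.4  0.3 -0.4] op 0.657
side
side 8 z87.7 n32 circ (428.6 12.4) d48.2 | ell (430.1 12.1) 27x46 | rect (421.9 13.0) 48x13 a84.8
side 8 z25.2 n478 circ (441.8 12.8) d185.4 | ell (442.0 10.6) 143x155 | rect (441.7 13.9) 131x137 a8.9
wrist
wrist 8 z88.6 n5445 circ (434.6 10.6) d82.0 | ell (439.8 10.8) 51x68 | rect (439.5 7.9) 70x56 a58.4
wrist 8 z25.4 n8742 circ (430.7 8.9) d167.7 | ell (429.2 11.1) 119x142 | rect (430.5 8.8) 107x130 a8.9
can
side 8 z139.9 n9 circ (404.2 -232.8) d28.1 | ell (412.2 -360.4) 3x919 | rect (402.8 -232.9) 3x28 a4.3
```

View pics/side8.png

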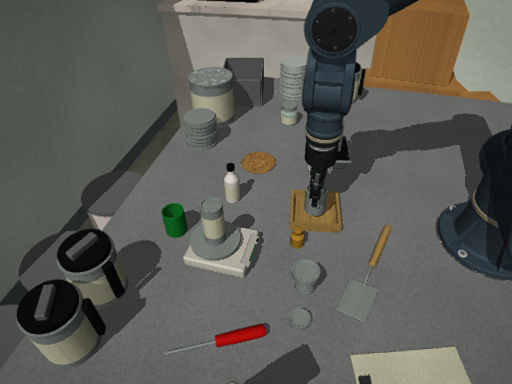

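View pics/wrist8.png

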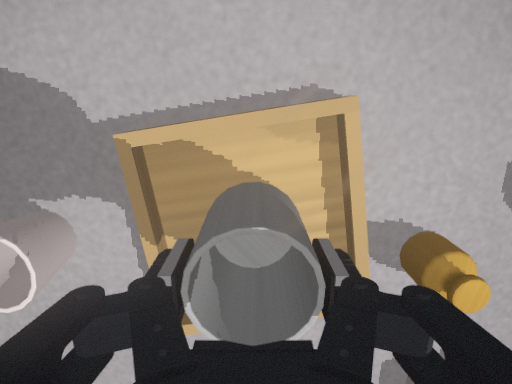

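The tin hangs over the middle of the tray (side view, 317,207). Lowering and releasing it.

Emit:
servo_tool([
  [[1, -0.3, 0.5, 5, 0, 0, 0], [1, -0.3, 0.5, 8, 0, 0, 0], [1, -0.3, 0.5, 10, 0, 0, 0], [1, -0.3, 0.5, 11, 0, 0, 0], [1, -0.3, 0.5, 12, 0, 0, 0], [1, -0.3, 0.5, 12, 0, 0, 0]],
])

```text
time: 26.72
tcp_pos: [443.3, 10.5, 41.7]
orientation: [3.141, 0.0, 1.571]
force: [-9.8, 0.1, 33.4]
opening: 0.658
```

Emit:
servo_tool([
  [[1, 0, 0, -0.8, 0, 0, 0], [1, 0, 0, -0.8, 0, 0, 0], [-1, 0, 0, -0.8, 0, 0, 0], [-1, 0, 0, -0.8, 0, 0, 0], [-1, 0, 0, -0.8, 0, 0, 0], [-1, 0, 0, -0.8, 0, 0, 0], [-1, 0, 0, -20, 0, 0, 0], [-1, 0, 0, -75, 0, 0, 0], [-1, 0, 0, -130, 0, 0, 0], [-1, 0, 0, -160, 0, 0, 0], [-1, 0, 0, -160, 0, 0, 0], [-1, 0, 0, -160, 0, 0, 0]],
])

```text
time: 28.22
tcp_pos: [443.1, 10.5, 199.0]
orientation: [-3.141, 0.0, 1.571]
force: [-0.3, -0.1, -0.7]
opening: 1.001
```

```bash
python3 - <<'E'
from h import *
plan(432,244.5,202,90)
snap('side','9');snap('wrist','9')
for n in ('side','wrist'):
  print(n);circ(n,(390,490,-40,60),70,85,'9'); circ(n,(330,530,-80,90),20,30,'9')
E
```

```text
from [443.1  10.5 199. ] yaw 90.0 shift [234.  -11.1  -3. ] rz 0.0 t 28.23 j6 0.02 f [-0.3 -0.1 -0.7] op 1.001
side
side 9 z75.9 n147 circ (441.9 14.4) d66.3 | ell (442.3 12.6) 55x62 | rect (441.1 14.6) 54x65 a8.6
side 9 z25.1 n471 circ (441.8 12.7) d185.4 | ell (442.0 10.5) 143x155 | rect (441.7 13.9) 131x138 a8.9
wrist
wrist 9 z78.0 n910 circ (441.9 10.1) d56.6 | ell (442.0 10.4) 55x56 | rect (442.1 10.7) 55x56 a88.4
wrist 9 z25.4 n4144 circ (441.9 10.6) d182.9 | ell (441.9 10.5) 153x153 | rect (442.2 10.4) 131x130 a8.8
```

View pics/wrist9.png

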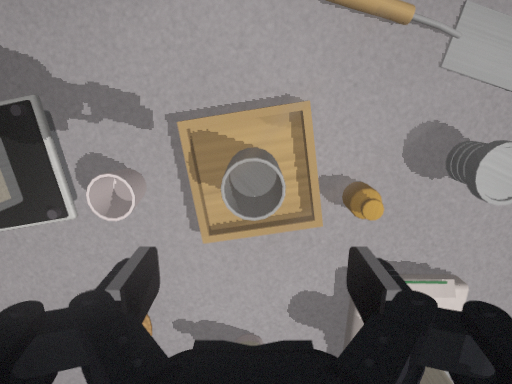

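The tin is at (442.0,10.4) and the tray centre at (442.0,10.5). Next, the lid.

Emit:
servo_tool([
  [[-1, 30, -2, 0, 0, 0, 0], [-1, 80, -4, 0, 0, 0, 0], [-1, 135, -6, 0, 0, 0, 0], [-1, 185, -9, 0, 0, 0, 0], [-1, 222, -11, 0, 0, 0, 0], [-1, 234, -11, 10, 0, 0, 0], [-1, 234, -11, 20, 0, 0, 0], [-1, 234, -11, 20, 0, 0, 0]],
])

```text
time: 29.32
tcp_pos: [431.7, 243.0, 178.4]
orientation: [-3.139, 0.002, 1.57]
force: [0.2, -1.1, 0.0]
opening: 0.995
```

```bash
python3 - <<'E'
from h import *
plan(432,244.5,40,90)
snap('wrist','10');snap('top','10')
circ('wrist',(390,480,200,290),54,66,'10')
print('can');circ('top',(380,490,-290,-190),132,145,'10');circ('top',(380,490,-290,-190),147,160,'10')
print('shak');circ('top',(340,520,-320,-160),40,49.5,'10')
E
```

```text
from [431.7 243.  178.4] yaw 90.0 shift [  1.5   0.3 138.4] rz -0.001 t 29.32 j6 0.51 f [ 0.2 -1.1  0. ] op 0.995
wrist 10 z58.4 n3785 circ (432.3 244.7) d61.2 | ell (432.3 244.6) 59x60 | rect (432.2 244.4) 59x60 a89.9
can
top 10 z139.1 n480 circ (434.7 -241.4) d73.9 | ell (434.8 -241.1) 48x76 | rect (434.5 -241.1) 65x44 a9.9
top 10 z151.1 n94 circ (452.1 -238.5) d24.3 | ell (451.8 -238.6) 21x23 | rect (451.5 -238.3) 20x23 a1.3
shak
top 10 z44.4 n1263 circ (432.7 -242.8) d163.3 | ell (433.7 -243.0) 135x136 | rect (433.3 -242.2) 119x122 a10.2
```

View pics/wrist10.png

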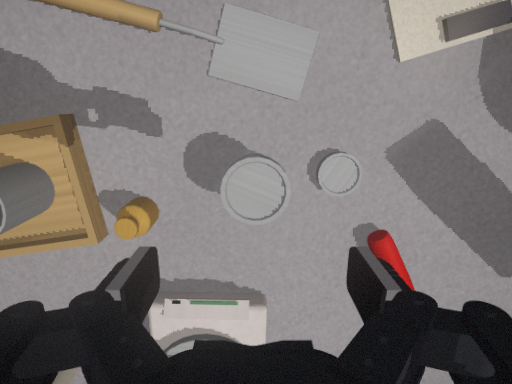

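View pics/top10.png

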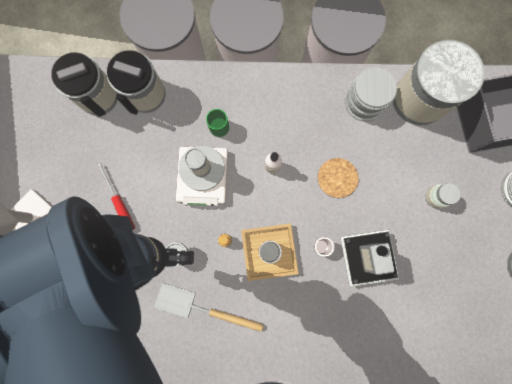

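The can is at (434.5,-241.1), which is mid-plate. The wide lid is at (432.3,244.6) (wrist view, 256,190). Grasping it.

Emit:
servo_tool([
  [[-1, 0, 0.2, 40, 0, 0, 0], [-1, 0, 0.2, 90, 0, 0, 0], [-1, 0, 0.2, 130, 0, 0, 0], [-1, 0, 0.2, 149, 0, 0, 0], [-1, 0, 0.2, 149, 0, 0, 0], [-1, 0, 0.2, 149, 0, 0, 0], [1, 0, 0.2, 149, 0, 0, 0], [1, 0, 0.2, 149, 0, 0, 0], [1, 0, 0.2, 149, 0, 0, 0], [1, 0, 0.2, 149, 0, 0, 0], [1, 0, 0.2, 149, 0, 0, 0], [1, 0, 0.2, 149, 0, 0, 0], [1, 0, 0.2, 149, 0, 0, 0]],
], squeeze=30)

```text
time: 31.05
tcp_pos: [433.3, 244.8, 32.0]
orientation: [3.14, -0.001, 1.571]
force: [-1.0, -1.1, 7.2]
opening: 0.694
```

```bash
python3 - <<'E'
from h import *
plan(432.3,244.6,30,90)
E
```

```text
from [433.3 244.8  32. ] yaw 90.0 shift [-0.2 -1.   2. ] rz 0.0 t 31.05 j6 0.51 f [-1.  -1.1  7.2] op 0.694
```

Emit:
servo_tool([
  [[1, 0, 0, -10, 0, 0, 0], [1, 0, 0, -40, 0, 0, 0], [1, -5, 0, -75, 0, 0, 0], [1, -30, 1, -90, 0, 0, 0], [1, -65, 3, -90, 0, 0, 0], [1, -105, 5, -90, 0, 0, 0], [1, -145, 6, -90, 0, 0, 0], [1, -185, 8, -90, 0, 0, 0], [1, -215, 9, -90, 0, 0, 0], [1, -230, 9.8, -90, 0, 0, 0], [1, -234.3, 9.8, -80, 0, 0, 0], [1, -234.3, 9.8, -60, 0, 0, 0], [1, -234.3, 9.8, -54, 0, 0, 0], [1, -234.3, 9.8, -54, 0, 0, 0], [1, -234.3, 9.8, -54, 0, 0, 0]],
])

```text
time: 32.92
tcp_pos: [442.8, 10.6, 85.2]
orientation: [3.141, 0.0, 1.572]
force: [-0.3, 1.1, -0.6]
opening: 0.693
```

```bash
python3 - <<'E'
from h import *
plan(443.1,10.5,66,90)
p,d,cm=grab('side'); c=p[140:250,260:380]
cv2.imwrite('pics/s11.png',cv2.resize(cv2.cvtColor(c,cv2.COLOR_RGB2BGR),None,fx=5,fy=5,interpolation=cv2.INTER_CUBIC))
grab('wrist','w11')
E
```

```text
from [442.8  10.6  85.2] yaw 90.0 shift [-0.1  0.3 19.2] rz 0.001 t 32.92 j6 0.02 f [-0.3  1.1 -0.6] op 0.693
```

View pics/s11.png

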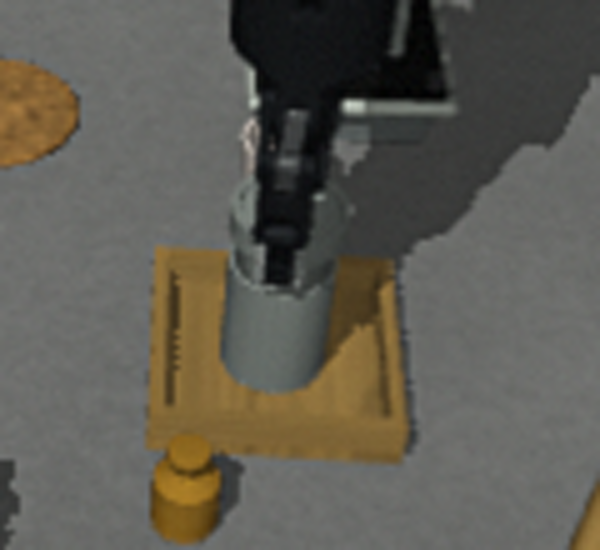

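View pics/w11.png

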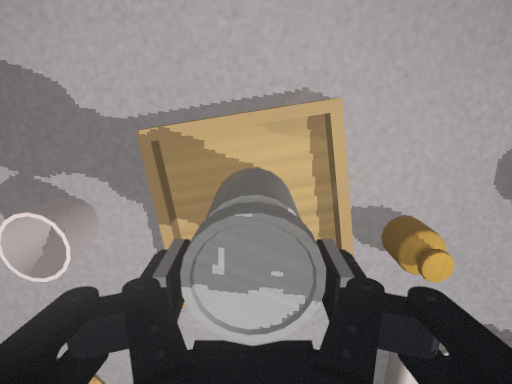

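The lid is level and lined up over the tin. Lowering it slowly.

Emit:
servo_tool([
  [[1, 0, 0.3, 8, 0, 0, 0], [1, 0, 0.3, 13, 0, 0, 0], [1, 0, 0.3, 16, 0, 0, 0], [1, 0, 0.3, 17.5, 0, 0, 0], [1, 0, 0.3, 18.5, 0, 0, 0], [1, 0, 0.3, 18.8, 0, 0, 0], [1, 0, 0.3, 18.8, 0, 0, 0], [1, 0, 0.3, 18.8, 0, 0, 0]],
])

```text
time: 34.02
tcp_pos: [442.8, 10.2, 66.1]
orientation: [3.141, 0.0, 1.571]
force: [0.7, -0.4, 0.1]
opening: 0.691
```

Emit:
servo_tool([
  [[1, 0, 0.2, 0.4, 0, 0, 0], [1, 0, 0.2, 0.7, 0, 0, 0], [1, 0, 0.2, 0.7, 0, 0, 0]],
])

```text
time: 34.4
tcp_pos: [443.0, 10.2, 66.0]
orientation: [3.141, 0.0, 1.571]
force: [-2.8, -0.0, 9.9]
opening: 0.693
```

Contact at 10 N. Release straight and rise.

Emit:
servo_tool([
  [[-1, 0, 0.2, 0.3, 0, 0, 0], [-1, 0, 0.2, 0.3, 0, 0, 0], [-1, 0, 0.2, 0.3, 0, 0, 0], [-1, 0, 0.2, 0.3, 0, 0, 0], [-1, 0, 0.2, 0.3, 0, 0, 0], [-1, 0, 0, -20, 0, 0, 0], [-1, 0, 0, -60, 0, 0, 0], [-1, 0, 0, -110, 0, 0, 0], [-1, 0, 0, -140, 0, 0, 0], [-1, 0, 0, -140, 0, 0, 0], [-1, 0, 0, -140, 0, 0, 0]],
])

```text
time: 35.78
tcp_pos: [442.6, 10.2, 204.7]
orientation: [-3.141, 0.0, 1.571]
force: [-0.4, 0.3, -0.3]
opening: 0.996
```

```bash
python3 - <<'E'
from h import *
plan(350,250,260,90)
snap('side','12');snap('wrist','12')
for n in ('side','wrist'):
  print(n);circ(n,(390,490,-40,60),87,99,'12'); circ(n,(330,530,-80,90),20,30,'12')
E
```

```text
from [442.6  10.2 204.7] yaw 90.0 shift [239.8 -92.6 -55.3] rz 0.0 t 35.77 j6 0.02 f [-0.4  0.3 -0.3] op 0.996
side
side 12 z92.6 n344 circ (441.9 12.4) d68.5 | ell (441.9 12.5) 59x66 | rect (441.9 12.2) 67x58 a88.7
side 12 z25.1 n472 circ (441.8 12.7) d185.4 | ell (442.1 10.4) 143x156 | rect (441.7 13.5) 131x137 a8.9
wrist
wrist 12 z92.4 n4022 circ (441.9 10.2) d61.3 | ell (442.0 10.1) 59x60 | rect (441.7 10.0) 59x60 a90.0
wrist 12 z25.4 n3986 circ (442.0 10.4) d182.2 | ell (441.9 10.5) 153x153 | rect (442.2 10.4) 131x130 a8.8
```

View pics/wrist12.png

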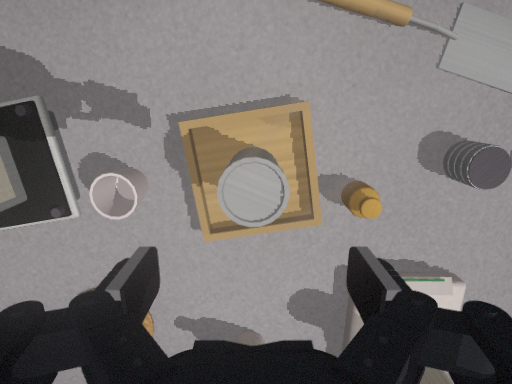

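View pics/side12.png

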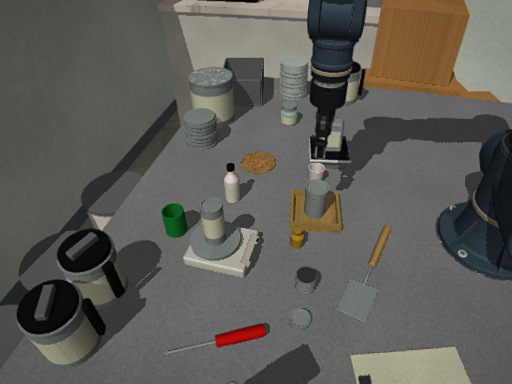

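The lid lies squarely on the tin at (442.0,10.1). I'll retract for a final check of everything.

Emit:
servo_tool([
  [[-1, 0, 0, -40, 0, 0, 0], [-1, 30, -10, -60, 0, 0, 0], [-1, 80, -30, -60, 0, 0, 0], [-1, 130, -50, -60, 0, 0, 0], [-1, 180, -70, -60, 0, 0, 0], [-1, 230, -90, -60, 0, 0, 0], [-1, 280, -120, -60, 0, 0, 0], [-1, 320, -150, -60, 0, 0, 0], [-1, 340, -170, -60, 0, 0, 0], [-1, 340, -170, -60, 0, 0, 0], [-1, 340, -170, -60, 0, 0, 0]],
])

```text
time: 37.25
tcp_pos: [272.9, 349.8, 264.6]
orientation: [-3.141, 0.001, 1.571]
force: [-1.6, 0.2, 0.2]
opening: 1.002
```

```bash
python3 - <<'E'
from h import *
snap('side','13');snap('top','13')
for nm,ax,a,b in [('tall',(600,720,140,240),140,165),('pan',(560,740,100,260),41,49),('can',(380,490,-290,-190),132,145),('shak',(340,520,-320,-160),40,49.5),('lid',(390,490,-40,60),87,99),('trayrim',(330,530,-80,90),20,30),('bottle',(620,720,-40,60),60,130),('cup',(420,500,-180,-90),40,55)]:
    print(nm)
    for n in ('top','side'):circ(n,ax,a,b,'13')
E
```

```text
tall
top 13 z151.7 n381 circ (653.2 190.9) d52.7 | ell (653.9 190.2) 48x51 | rect (653.5 189.9) 50x49 a2.2
side 13 z152.6 n397 circ (654.8 198.0) d65.2 | ell (653.4 196.6) 50x64 | rect (653.5 197.7) 51x62 a13.6
pan
top 13 z44.3 n1024 circ (654.8 190.4) d119.5 | ell (655.3 191.0) 110x114 | rect (653.8 191.5) 116x117 a1.3
side 13 z45.3 n1076 circ (654.9 194.7) d122.3 | ell (653.7 196.9) 113x115 | rect (652.7 198.3) 119x113 a23.5
can
top 13 z139.1 n482 circ (434.7 -241.0) d74.3 | ell (434.6 -241.0) 48x76 | rect (434.3 -240.9) 65x44 a9.5
side 13 z140.7 n187 circ (433.8 -231.5) d78.0 | ell (432.8 -232.3) 58x71 | rect (434.5 -233.2) 66x56 a13.3
shak
top 13 z44.3 n1267 circ (433.3 -241.1) d163.8 | ell (433.9 -242.7) 134x137 | rect (433.7 -241.5) 121x123 a10.2
side 13 z45.8 n556 circ (432.9 -233.7) d164.9 | ell (433.1 -235.2) 125x144 | rect (433.4 -233.5) 121x125 a9.7
lid
top 13 z91.5 n486 circ (442.0 9.8) d59.6 | ell (442.2 9.8) 57x58 | rect (442.2 9.7) 57x58 a1.1
side 13 z92.7 n339 circ (440.7 12.7) d69.1 | ell (441.9 12.2) 59x66 | rect (441.9 12.6) 68x58 a88.7
trayrim
top 13 z24.4 n605 circ (443.4 9.5) d180.8 | ell (442.6 10.1) 150x151 | rect (442.4 10.2) 130x130 a8.9
side 13 z25.1 n466 circ (441.8 12.7) d185.4 | ell (442.1 10.3) 143x155 | rect (441.6 14.0) 131x138 a8.9
bottle
top 13 z84.4 n219 circ (668.0 5.1) d44.6 | ell (667.7 5.9) 38x42 | rect (667.3 5.8) 41x39 a45.2
side 13 z83.5 n263 circ (673.2 1.6) d104.6 | ell (670.9 9.2) 37x107 | rect (672.7 1.5) 37x103 a16.6
cup
top 13 z49.0 n87 circ (457.8 -126.4) d47.2 | ell (457.9 -126.5) 44x46 | rect (458.9 -127.3) 45x45 a89.8
side 13 z47.5 n114 circ (456.7 -123.8) d60.6 | ell (457.7 -124.1) 46x57 | rect (458.0 -123.9) 57x47 a80.0
```

View pics/top13.png

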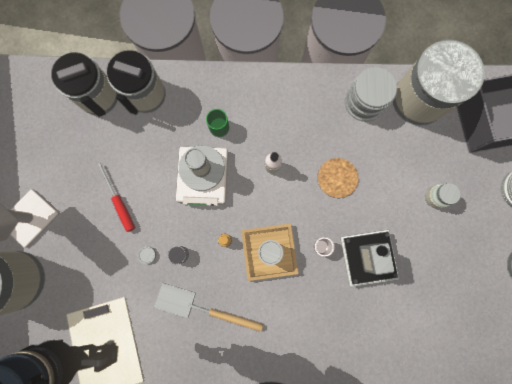

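View pics/side13.png

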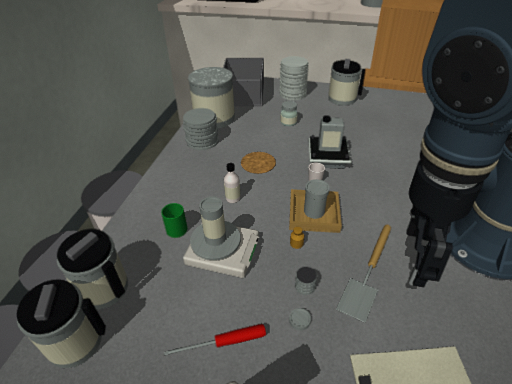

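The tall tin is on the scale at (199,163), the can on the shaker at (377,260), and the lidded tin in the tray at (271,253). All three are upright and centred within about 1 mm. The bottle and cup haven't moved, and the arm is clear.

```bash
python3 - <<'E'
from h import *
print(robot.job_done()); print(robot.get_state()['time'])
E
```

```text
the job is handed in; nothing more can be done
None
the job is handed in; nothing more can be done
```

The job is done and handed in at about 37.4 s. I parked the empty tin on the mat, moved the tall tin to the scale and the oblong can to the shaker. The empty tin then went into the tray, with the wide lid laid on it.

**Final positions:** the last top and side pictures show each container upright and within about 1–1.5 mm of the middle of its place. The lid is at (442.0, 10.1) and the tin's rim was at (442.0, 10.4), both in the wrist view. The can is square to the shaker plate.

**Left alone:** the bottle and cup were measured within about 1 mm of where they started. The arm is clear and the gripper is open.

**Disagreements:** the side camera reads y about 3–8 mm higher than the top camera, most on the tall tin and around the shaker. It reads the objects and their places alike, and the wrist camera agreed with the top one, so I relied on those two.

**Force:** the highest wrist reading I saw was about 33 N, when I set the empty tin down in the tray. I eased off before letting go.

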